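# Refit the knob of the gas stove and hold it pressed at full flame

### The arm

A 6-joint arm with a two-finger parallel gripper is mounted at the origin on a cart in front of the work surface, level with it; the furniture and walls round the work are solid. World frame = base frame: x ahead of the robot, y to its left, z up, the work surface at z = 0. Lengths are in m, angles in rad, forces in N, time in s.
With the tool pointing down it reaches from about 0.3 to 0.875 m from the base axis. Payload 6.4 kg.
Tool frame: the origin (TCP) lies between the finger pads; the fingertips stand 8 mm ahead of it and the grasp point (between the pads) lies 11 mm behind it (ctrl.finger_overhang is the distance from the TCP to the fingertips, in m); z points along the fingers, y is the line along which they close (so a half turn about z gives the same grasp; the last joint's range is limited). The gripper opens to 85 mm and grips with 20 to 120 N. Pads are 22 mm wide; open, the fingers measure 114 mm over their backs; the gripper's body (76 mm by 85 mm) begins 54 mm behind the grasp point. The pads swing forward as they close: fully open they stand 13 mm farther back than shut.
Start: joints at [-1.508, 0.181, 1.607, -0, 1.354, -0.206], TCP at [0.153, -0.554, 0.239] pointing down, gripper open.
Joint ranges: [-2.99, 2.99], [-0.89, 2.07], [0.3, 2.58], [-1.14, 4.28], [0, 2.63], [-3.12, 3.12]. Speed limits (rad/s): [2.57, 2.57, 3.01, 3.14, 3.14, 3.14].

### API

Orientations are given as a unit quaternion [w, x, y, z].
In Python, from bench import ctrl, camera gives the robot as it stands.
- The arm moves only by the shell command python3 -m pendant 'ROWS' [OPENING]. ROWS is JSON, a list of rows, each a list of 6 numbers: the shift along the world's x, y, z normalised to -1 to 1, where 1 is 200 mm, then the turn, a rotation vector about the world's x, y, z normalised to -1 to 1, where 1 is pi/2 rad. In form: [[dx, dy, dz, rx, ry, rz], ...]. A call has exactly 10 rows; each row shifts and turns the commanded pose from where the row before left it; what a row does not reach is not made up. A row lasts 1/8 s, in which the tool goes at most 62.5 mm and 10.7 degrees, less where a joint would pass 70% of its speed; a pose out of reach is approached as far as the arm can. A call with a number of a shift or a turn outside -1 to 1 is refused whole. A call with a gripper value outside its range is refused whole. OPENING is the opening, from -1 (shut) to 1 (fully open), set as the call begins (- or left out, the last holds). The fingers move at their own pace and stop on an object; the grip force is fixed at half the most. Time passes only in rows, so rows that do not move let the fingers close, or fill a call up. It gives the time, the measured TCP pose, the force, the opening and the grip force at its end, in the units of the state.
- ctrl.get_obs(): the state, without advancing time (a new reading comes with each control period).
- camera(name): name is "side" or "top" or "wrist"; returns a dict with "color" (400x640x3 uint8, blue, green, red), "fx", "fy", "cx", "cy" (pixels), "xyz" and "rotation" of the camera in the world; the wrist camera has in their place "hand_eye" (4x4, takes a point from camera to tool coordinates, whose origin is the TCP and whose axes are the flange's). Camera axes: x right, y down, z forward; pixel columns grow to the right and rows downward; lengths in m; the calibration is good to about 2 mm. A picture is of the moment at which its call begins: read the wrist's pose just before it. There is no depth.
- ctrl.hand_in(): hands the job in; it is judged then, once.
The state is a dict: "time_s": time; "q": joint angles; "dq": joint speeds; "joint_efforts": joint torques, N m; "eef_pos": TCP position; "eef_rot": TCP orientation; "wrist_force": force on the tool from outside, world axes, zero at the start; "torque": the same for the moment, N m; "opening": opening from 0.0 (shut) to 1.0 (fully open); "grasp_force": force on a finger pad.
Only numpy, scipy, OpenCV 4.12 (cv2) and the standard library are available. Lean on these libraries where they do the work, as an engineer would, in place of code of your own. Each camera call takes 0.05 s, during which the arm holds its last target. There are 200 camera calls.

### The job

The control knob of the portable gas stove was taken off for cleaning and lies on the counter: pick it up, turn it so that the flat in its bore matches the flat of the stove's bare D-shaft, and push it fully home on the shaft at the off position. Then, as for lighting the burner, press the knob down against the valve spring and, with it pressed, turn it a quarter turn anticlockwise (seen from above) to its stop. Finish while still holding the knob there, pressed fully down, and leave the other things on the counter undisturbed.

Things in the scene. Friction and masses are not known exactly. Their poses are not given: they have to be found in the camera images.
- knob_centre (a point): the loose control knob, black plastic, standing on its flat underside, bore down: skirt 44 mm across, 16 mm high, on it a finger bar 12 mm wide, 40 mm long, from 16 to 36 mm above the underside (grip its long faces from above; fingertips may press on the skirt). Point on the axis, 18 mm above the underside; x along the bar to the end with pointer nose and pale line, y across it, z up
- bore_end (a point): centre of the blind end of the knob's bore, on its axis, 14 mm above the underside; axes as knob_centre. The bore is 14 mm deep and 12.9 mm wide, its flat towards +x (under the pointer end), 2.85 mm off the axis. The knob is fully home when this point meets shaft_top
- pointer_tip (a point): tip of the knob's pointer nose, 23.5 mm from the knob's axis towards its +x, 25 mm above the underside; with the knob home it lies over the side to which the shaft's flat faces
- shaft_top (a point): tip of the stove's bare valve shaft, on its axis; moves with the shaft. Upright steel D-shaft, 12 mm in diameter, bevelled tip, standing 21 mm out of the deck; its flat lies towards this point's +x, 2.4 mm off the axis, z up. The knob fits only with its x axis along this x axis (about 0.15 rad of play); when home its underside is 7 mm above the deck, 2 mm when pressed down
- valve_press (a joint): how far the shaft is pressed down, m: 0 at rest, 0.005 at the bottom. A spring resists with 3.5 N at the start and 7 N at the bottom; it comes up again when let go
- valve_turn (a joint): angle of the shaft, rad, anticlockwise seen from above: 0 = off (flat and pointer towards the single raised dot and the cartridge lid, the stove's +x), 1.57 = full flame, at the stop (towards the three dots, the stove's +y). Takes about 0.02 N m and stays where left. At off it is blocked unless the shaft is pressed by more than about 4 mm
- stove: the portable gas stove, fixed; origin under the centre of its 250 x 300 mm body; x to its back, y to its left, z up; deck 70 mm above the counter. The shaft stands on it at x -85, y -100 mm (front right corner). Behind the shaft the cartridge lid begins at x -55 mm, up to 86 mm high; the burner is at x 0, y 45 mm, pan supports within 85 mm of it up to 107 mm
- mustard_jar_0: jar 72 mm across, 94 mm high, bystander; origin under its centre
- mustard_jar_1: jar 72 mm across, 94 mm high, bystander; origin under its centre
- pepper_mill: wooden pepper mill 58 mm across, 150 mm high, bystander; origin under its centre
- sample_dish: dish of tasting cubes 91 mm across, 22 mm high, bystander; origin under its centre
Not all that is in view belongs to the job. Several things look just like the part that bears knob_centre: the one meant starts nearest to the robot's base.

How it is judged:
On the way:
1. the knob is home on the shaft at the off position (distance between bore_end and shaft_top below 0.0025 m and angle between the x axis of knob_centre and the x axis of shaft_top, either way round below 0.25 rad and x of pointer_tip in the frame of shaft_top above 0.018 m and value of joint valve_turn below 0.2 rad), for 0.1 s.
At the end, for the whole second after the job is handed in: the knob is home on the shaft (bore end within 2.5 mm of the tip, upright within 0.15 rad, flats matched within 0.4 rad), turned anticlockwise to within 0.27 rad of the full-flame stop, pressed down at least 3.8 of 5 mm, and the fingers still bear on it with more than 2 N (distance between bore_end and shaft_top below 0.0025 m and angle between the x axis of knob_centre and the x axis of shaft_top, either way round below 0.4 rad and x of pointer_tip in the frame of shaft_top above 0.018 m and angle between knob_centre's own z axis and vertical below 0.15 rad and value of joint valve_turn above 1.3 rad and value of joint valve_press above 0.0038 m and contact force between the fingers and knob above 2 N); the arm keeps its last pose, push and grip.
It fails at once if a bystander (jar, pepper mill, dish) is pushed more than 25 mm or tipped (distance of any of mustard_jar_0, mustard_jar_1, pepper_mill, sample_dish from where it was at the start of the episode above 0.025 m or angle between any of mustard_jar_0, mustard_jar_1, pepper_mill's own z axis and vertical above 0.5 rad).
It also fails if it takes over 51 s, if anything falls off the work surface, if the arm or the gripper's body presses on something with over 40 N, if the wrist force passes 120 N, or if a joint passes its speed limit or range.

## Working session

There is one attempt and no reset: what is moved stays moved. The work goes in short steps, Python scripts to look and compute and a shell command to move; the robot and the scene stay as the last step left them, time stands still between calls to the robot, and variables do not carry over. Pictures are saved under pics/ and viewed, at most 10 in all, crops included, and the job is handed in when it is done.

```bash
ls; mkdir -p pics
python3 - <<'E'
from bench import ctrl,camera
import cv2,pickle,numpy as np
print(ctrl.get_obs())
for n in ("top","side","wrist"):
    o=ctrl.get_obs();c=camera(n); cv2.imwrite(f"pics/{n}0.png",c["color"]); 
    print(n,{k:np.round(v,4).tolist() for k,v in c.items() if k!="color"})
E
```

```text
pics
{'time_s': 0.0, 'q': array([-1.50825344e+00,  1.81523176e-01,  1.60799303e+00, -3.55388642e-06,
        1.35382291e+00, -2.06325365e-01]), 'dq': array([ 0.00161533,  0.00056712, -0.00059281, -0.00073403,  0.00049802,
        0.00055681]), 'joint_efforts': array([ 1.14038467e-03, -4.44870865e+01, -3.51338017e+01, -3.05704189e-04,
        9.05779103e-03, -7.54502764e-06]), 'eef_pos': array([ 0.15271074, -0.55379313,  0.23840144]), 'eef_rot': array([-8.71100440e-04,  9.90976904e-01,  1.34029893e-01,  6.09931641e-05]), 'wrist_force': array([-0.86250776,  0.44243219, -0.15006146]), 'torque': array([-0.01184702,  0.03353818, -0.04270404]), 'grasp_force': 0.0, 'opening': 1.0011764858090797}
top {'fx': 479.3174, 'fy': 479.3174, 'cx': 318.3199, 'cy': 203.2631, 'xyz': [0.2204, 0.0657, 1.3268], 'rotation': [0.0767, -0.6872, 0.7178, -0.0815]}
side {'fx': 388.1615, 'fy': 388.1615, 'cx': 317.3722, 'cy': 196.928, 'xyz': [0.445, -1.0939, 0.589], 'rotation': [-0.5467, 0.837, -0.0176, 0.0161]}
wrist {'fx': 294.3917, 'fy': 294.3917, 'cx': 319.0826, 'cy': 201.036, 'hand_eye': [[-0.0001, -0.9575, -0.2883, 0.0737], [1.0, -0.0002, 0.0005, 0.0003], [-0.0005, -0.2883, 0.9575, -0.1359], [0.0, 0.0, 0.0, 1.0]]}
```

View pics/top0.png

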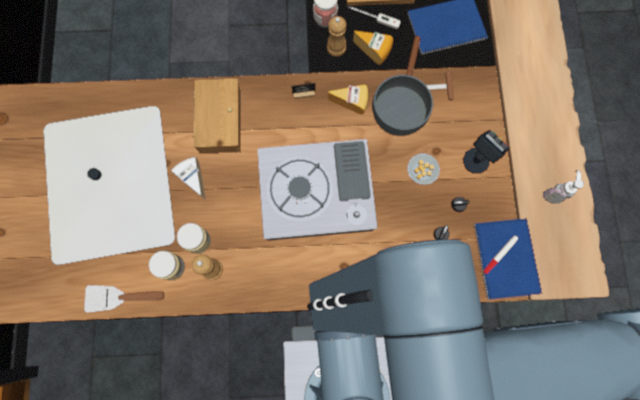

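View pics/side0.png

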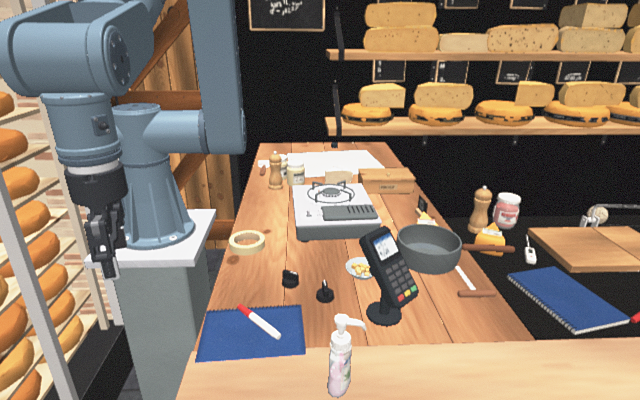

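Top view: look-alikes are dark knobs at (442,232), (460,204) and perhaps (94,174), on the white board. Side view: (290,278) and (325,290). The stove shaft is at about top (357,214). Next I triangulate and crop.

```bash
cat > h.py <<'E'
import numpy as np,cv2
from scipy.spatial.transform import Rotation as R
def rot(q): return R.from_quat(np.r_[q[1:],q[0]]).as_matrix()
def campose(c,o=None):
    if "hand_eye" in c:
        T=np.eye(4);T[:3,:3]=rot(o["eef_rot"]);T[:3,3]=o["eef_pos"]
        T=T@c["hand_eye"]; return T[:3,:3],T[:3,3]
    return rot(np.array(c["rotation"])),np.array(c["xyz"])
def ray(c,uv,o=None):
    M,p=campose(c,o); d=M@np.array([(uv[0]-c["cx"])/c["fx"],(uv[1]-c["cy"])/c["fy"],1]); return p,d/np.linalg.norm(d)
def plane(c,uv,z,o=None):
    p,d=ray(c,uv,o); return p+d*(z-p[2])/d[2]
def tri(rs):
    A=sum(np.eye(3)-np.outer(d,d) for p,d in rs);b=sum((np.eye(3)-np.outer(d,d))@p for p,d in rs)
    x=np.linalg.solve(A,b); return x,[np.linalg.norm(np.cross(x-p,d)) for p,d in rs]
def proj(c,X,o=None):
    M,p=campose(c,o); v=M.T@(np.array(X)-p); return c["cx"]+c["fx"]*v[0]/v[2],c["cy"]+c["fy"]*v[1]/v[2]
E
python3 - <<'E'
from h import *; from bench import ctrl,camera
t=camera("top");s=camera("side")
for n,a,b in (("A",(442,232),(290,278)),("B",(460,204),(325,290)),("shaft",(357,214),(311,217))):
    x,e=tri([ray(t,a),ray(s,b)]);print(n,x.round(4),np.round(e,4),np.hypot(*x[:2]))
print("C",plane(t,(94,174),.02),"stove corners top",[plane(t,p,.07).round(3).tolist() for p in((257,150),(368,140),(376,230),(264,238))])
T=t["color"][120:250,340:510];S=s["color"][180:310,240:370]
cv2.imwrite("pics/crop.png",np.hstack([cv2.resize(T,None,fx=3.4,fy=4,interpolation=2)[:, :440] if 0 else cv2.resize(T,(450,344),interpolation=2),cv2.resize(S,(344,344),interpolation=2)]))
E
```

```text
A [ 0.4208 -0.2885  0.0161] [0.0017 0.0017] 0.5101933986644508
B [ 0.5007 -0.3457  0.0199] [0.0019 0.0019] 0.6084156906516537
shaft [ 0.4763 -0.0517  0.065 ] [0.0026 0.0026] 0.4791404390734951
C [0.63059637 0.68145316 0.02      ] stove corners top [[0.665, 0.213, 0.07], [0.68, -0.095, 0.07], [0.427, -0.099, 0.07], [0.419, 0.198, 0.07]]
```

View pics/crop.png

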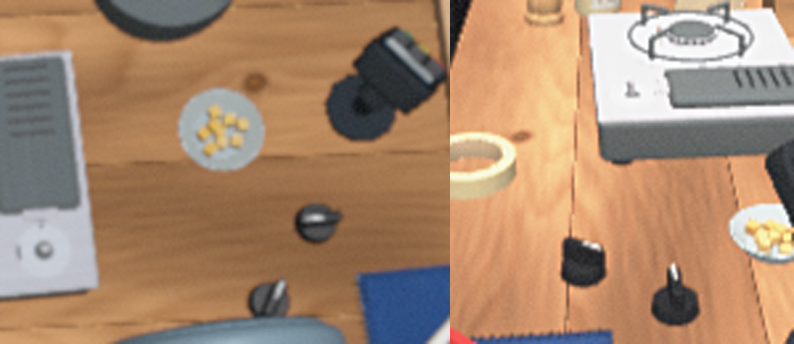

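A at (0.421,-0.289) is nearer the base (0.51 m, against 0.61 for B and 0.93 for C), so A is the target. It stands at counter height with its pointer to +x/-y. I move the wrist camera above it.

```bash
python3 -m pendant '[[0.19,0.19,-0.05,0,0,-0.08],[0.19,0.19,-0.05,0,0,-0.08],[0.19,0.19,-0.05,0,0,-0.08],[0.19,0.19,-0.05,0,0,-0.08],[0.19,0.19,-0.05,0,0,-0.08],[0.19,0.19,-0.05,0,0,-0.08],[0.19,0.19,-0.05,0,0,-0.08],[0,0,0,0,0,0],[0,0,0,0,0,0],[0,0,0,0,0,0]]' 1
python3 - <<'E'
from h import *; from bench import ctrl,camera
import pickle
o=ctrl.get_obs();c=camera("wrist");pickle.dump((o,c),open("w1.pkl","wb"));cv2.imwrite("pics/w1.png",c["color"])
print(o["q"].round(3),o["eef_pos"],o["eef_rot"],proj(c,(.421,-.289,.02),o))
E
```

```text
time_s: 1.5
eef_pos: [0.4182, -0.2895, 0.1696]
eef_rot: [0.0, 0.954, -0.301, 0.0]
wrist_force: [0.3, -0.0, -0.2]
opening: 1.001
grasp_force: 0.0
[-0.839  0.109  1.838 -0.     1.194  1.344] [ 0.41815477 -0.28949228  0.16959909] [ 2.73646450e-04  9.53571562e-01 -3.01166336e-01  1.96679439e-04] (np.float64(316.9352994860451), np.float64(187.67083295581614))
```

View pics/w1.png

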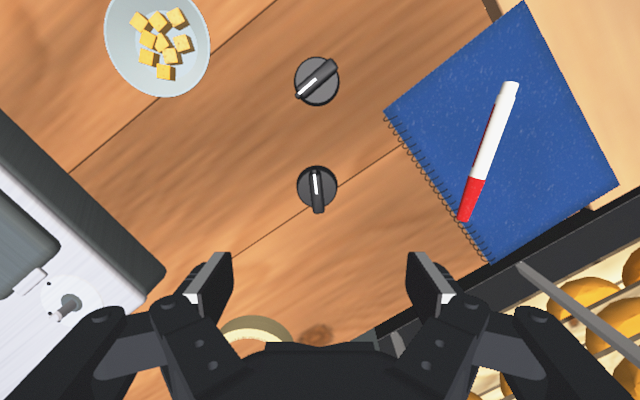

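Wrist view: the target knob is at (317,187) and look-alike B at (317,80). I need a zoom to see which end carries the nose.

Run:
```python
from h import *;import pickle
o,c=pickle.load(open("w1.pkl","rb"))
I=c["color"][50:225,282:352]
cv2.imwrite("pics/z1.png",cv2.resize(I,None,fx=3.4,fy=3.4,interpolation=cv2.INTER_CUBIC))
B=c["color"][155:220,285:350];cv2.imwrite("pics/z1.png",np.hstack([cv2.resize(I,(240,600)),cv2.resize(B,(520,520),interpolation=2) if 0 else cv2.copyMakeBorder(cv2.resize(B,(520,520),interpolation=2),0,80,0,0,0)]))
```

```text
(no output)
```

View pics/z1.png

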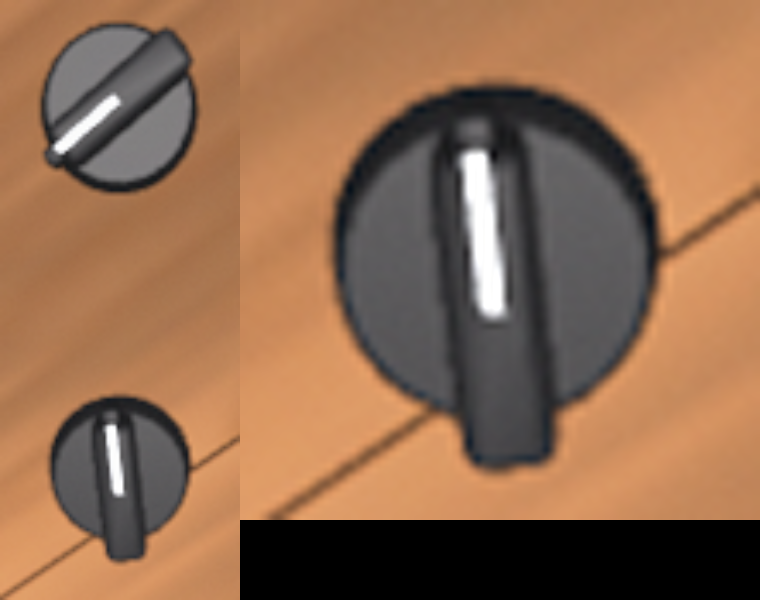

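Its nose and pale line point up in the image, along tool +x: the white line runs from about (314.0,173.7) to (316.5,194.4). The bar's far end is at (318.5,212.5) and the skirt centre at (317,187.5).

Run:
```python
from h import *;import pickle
o,c=pickle.load(open("w1.pkl","rb"))
P=lambda uv,z:plane(c,uv,z,o)
a=P((314,173.7),.036);b=P((316.5,194.4),.036);e=P((318.5,212.5),.036)
y=np.arctan2(*(a-e)[1::-1]);y2=np.arctan2(*(a-b)[1::-1])
print("yaws",y,y2,"len",np.linalg.norm(a-e))
print("ctr from bar",e+.02*np.array([np.cos(y),np.sin(y),0]),"from skirt",P((317,187.5),.016))
l,r=P((327/1*0+285+(335-240)/8,187.5),.012),P((285+(658-240)/8,187.5),.012);print("skirt dia",np.linalg.norm(l-r),(l+r)/2)
T=rot(o["eef_rot"]);print("toolx yaw",np.arctan2(T[1,0],T[0,0]),o["eef_pos"])
# shaft in wrist view: base ~(68,310)?, tip
print("shaft tip guess",P((68,298),.091),"base",P((68,312),.07))
# overlay model
y=(y+y2)/2
```

```text
yaws -0.503106863329565 -0.49844589346616397 len 0.038342104291533986
ctr from bar [ 0.42066536 -0.28802864  0.036     ] from skirt [ 0.42030074 -0.28855709  0.016     ]
skirt dia 0.04145489943244968 [ 0.41945741 -0.28801355  0.012     ]
toolx yaw -0.6118310111690546 [ 0.41815477 -0.28949228  0.16959909]
shaft tip guess [ 0.47762919 -0.07255446  0.091     ] base [ 0.46718795 -0.03535219  0.07      ]
```

```bash
python3 -m pendant '[[0.011,0.006,-0.113,0,0,0.07],[0,0,-0.15,0,0,0],[0,0,-0.15,0,0,0],[0,0,-0.15,0,0,0],[0,0,-0.09,0,0,0],[0,0,-0.04,0,0,0],[0,0,-0.02,0,0,0],[0,0,0,0,0,0],[0,0,0,0,0,0],[0,0,0,0,0,0]]' 1 && python3 -m pendant '[[0,0,0,0,0,0],[0,0,0,0,0,0],[0,0,0,0,0,0],[0,0,0,0,0,0],[0,0,0,0,0,0],[0,0,0,0,0,0],[0,0,0,0,0,0],[0,0,0,0,0,0],[0,0,0,0,0,0],[0,0,0,0,0,0]]' -1
```

```text
time_s: 2.8
eef_pos: [0.4213, -0.2874, 0.0273]
eef_rot: [0.0, 0.969, -0.248, 0.0]
wrist_force: [-0.2, -0.5, -0.2]
opening: 0.997
grasp_force: 0.0
time_s: 4.05
eef_pos: [0.4211, -0.2873, 0.0269]
eef_rot: [0.0, 0.969, -0.248, 0.0]
wrist_force: [-0.5, -0.2, 4.8]
opening: 0.124
grasp_force: 60.0
```

Gripped at the expected opening (~11 mm). I lift, carry towards the stove, turn to about the stove's x, and look at the shaft from two places.

```bash
python3 -m pendant '[[0,0,0.1,0,0,0],[0,0,0.25,0,0,0],[0,0,0.25,0,0,0],[0,0.08,0.2,0,0,0.05],[0,0.2,0.165,0,0,0.08],[0,0.25,0,0,0,0.08],[0,0.25,0,0,0,0.08],[0,0.16,0,0,0,0.05],[0,0,0,0,0,0],[0,0,0,0,0,0]]'
cat > look.py <<'E'
from h import *; from bench import ctrl,camera
import pickle,sys
n=sys.argv[1]
o=ctrl.get_obs();c=camera("wrist");pickle.dump((o,c),open(n+".pkl","wb"))
u,v=proj(c,(.472,-.051,.085),o);u,v=int(u),int(v)
print(o["eef_pos"],o["q"].round(2),"guess px",u,v)
cv2.imwrite(f"pics/{n}.png",c["color"])
x0,y0=max(0,u-60),max(0,v-60); Z=cv2.resize(c["color"][y0:y0+120,x0:x0+120],None,fx=5,fy=5,interpolation=2);print("crop origin",x0,y0)
cv2.imwrite(f"pics/{n}z.png",Z)
E
python3 look.py w2
```

```text
time_s: 5.3
eef_pos: [0.4207, -0.0994, 0.2194]
eef_rot: [0.0, 1.0, 0.016, -0.0]
wrist_force: [0.5, 0.1, -1.3]
opening: 0.12
grasp_force: 59.4
[ 0.42074686 -0.09941452  0.21938417] [-0.51 -0.13  1.97 -0.    1.31  1.03] guess px 266 136
crop origin 206 76
```

View pics/w2.png

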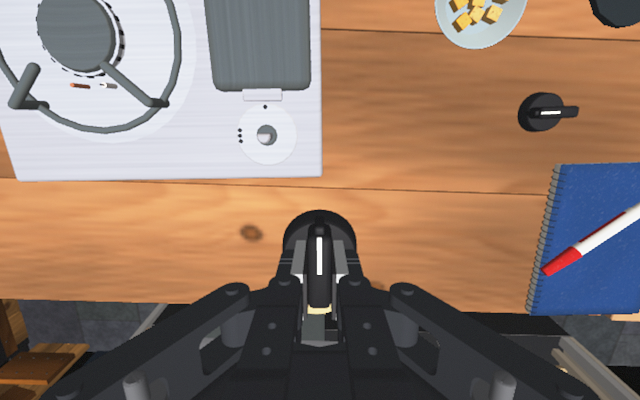

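The shaft is at (267,136), with the single dot at (265,107) towards the lid and three dots on the left. The knob is held straight at (319,250), pointer up. I take a second view from closer.

```bash
python3 -m pendant '[[-0.025,0.12,-0.15,0,0,0],[-0.025,0.13,-0.15,0,0,0],[0,0,0,0,0,0],[0,0,0,0,0,0],[0,0,0,0,0,0],[0,0,0,0,0,0],[0,0,0,0,0,0],[0,0,0,0,0,0],[0,0,0,0,0,0],[0,0,0,0,0,0]]'
python3 look.py w3
python3 - <<'E'
import cv2,numpy as np
a=cv2.imread("pics/w2.png")[94:178,225:309];b=cv2.imread("pics/w3.png")[70:330,220:420]
cv2.imwrite("pics/z23.png",np.hstack([cv2.resize(a,(336,336),interpolation=2),cv2.resize(b[:168],(400,336),interpolation=2)]) if 0 else np.hstack([cv2.copyMakeBorder(cv2.resize(a,(336,336),interpolation=2),0,184,0,0,0),cv2.resize(b,(400,520),interpolation=2)]))
E
```

```text
time_s: 6.6
eef_pos: [0.4109, -0.0491, 0.1597]
eef_rot: [-0.0, 1.0, 0.017, -0.0]
wrist_force: [0.0, -0.2, -0.6]
opening: 0.12
grasp_force: 59.4
[ 0.41090938 -0.04912764  0.15968789] [-0.41 -0.1   2.07  0.    1.17  1.13] guess px 324 131
crop origin 264 71
```

View pics/z23.png

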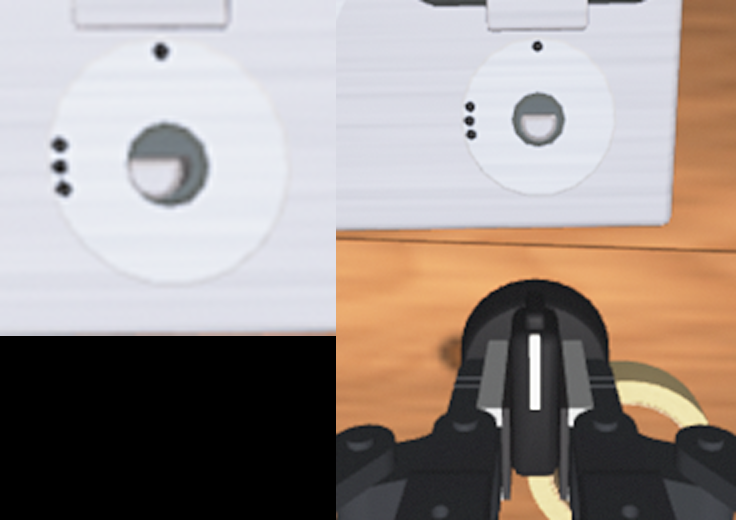

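Run:
```python
from h import *;import pickle
W={n:pickle.load(open(n+".pkl","rb")) for n in("w2","w3")}
px={"tip":{"w2":(264.3,136.7),"w3":(321.2,130.2)},"ring":{"w2":(267,135.2),"w3":(321,130.1)},"disc":{"w2":(267,134.7),"w3":(321.2,128)}}
for k,d in px.items():
    x,e=tri([ray(W[n][1],uv,W[n][0]) for n,uv in d.items()])
    print(k,x.round(4),np.round(e,4),[plane(W[n][1],uv,.091 if k=="tip" else .07,W[n][0]).round(4).tolist() for n,uv in d.items()])
# dots -> stove yaw
o,c=W["w3"];f=lambda u,v,z=.07:plane(c,((u-336)/2+220,v/2+70),z,o)
a=f(537,46);b=f(538.5,116);d=f(470,121);print("yaw",np.arctan2(*(a-b)[1::-1]))
l,r=f(486,29,.075),f(588,29,.075);print("lid edge yaw",np.arctan2(*(l-r)[1::-1])-np.pi/2)
l,r=f(340,228),f(665,221);print("front edge yaw",np.arctan2(*(l-r)[1::-1])-np.pi/2)
T=rot(o["eef_rot"]);print("tool yaw",np.arctan2(T[1,0],T[0,0]), "tilt",T[:,2])
# held knob prediction for zero offset, crop px
def pr(p):
    u,v=proj(c,o["eef_pos"]+T@np.array(p),o);return round((u-220)*2+336,1),round((v-70)*2,1)
for nm,r,z in(("under",.022,.027),("skirt top",.022,.011)):
    print(nm,"front",pr((r,0,z)),"L",pr((0,-r,z)),"R",pr((0,r,z)))
print("nose",pr((.0235,0,.002)),"bar front top",pr((.02,0,-.009)),"bar back top",pr((-.02,0,-.009)))
```

```text
tip [ 0.4725 -0.0489  0.086 ] [0.0005 0.0005] [[0.4724, -0.0499, 0.091], [0.4732, -0.0488, 0.091]]
ring [ 0.4722 -0.0488  0.0707] [0. 0.] [[0.4722, -0.0487, 0.07], [0.4721, -0.0488, 0.07]]
disc [ 0.4733 -0.049   0.0721] [0.0005 0.0005] [[0.4726, -0.0487, 0.07], [0.4736, -0.0489, 0.07]]
yaw 0.05737589747712286
lid edge yaw 0.03324887530727971
front edge yaw 0.05515061365832241
tool yaw 0.033266912729911044 tilt [-4.96374438e-06  2.03208840e-05 -1.00000000e+00]
under front (np.float64(533.2), np.float64(271.2)) L (np.float64(460.1), np.float64(340.9)) R (np.float64(606.3), np.float64(340.9))
skirt top front (np.float64(533.1), np.float64(289.6)) L (np.float64(453.1), np.float64(365.2)) R (np.float64(613.1), np.float64(365.1))
nose (np.float64(533.0), np.float64(296.0)) bar front top (np.float64(533.0), np.float64(326.3)) bar back top (np.float64(533.1), np.float64(473.2))
```

The tip is at (0.4726,-0.0489) and the deck ring at z≈0.071, which agrees with the given heights. The flat faces the lid, and the knob is centred in the hand to about 0.5 mm. I move above the shaft.

```bash
python3 -m pendant '[[0.1,0.004,0,0,0,0.008],[0.11,0,-0.05,0,0,0],[0.1,0,-0.05,0,0,0],[0,0,-0.05,0,0,0],[0,0,0,0,0,0],[0,0,0,0,0,0],[0,0,0,0,0,0],[0,0,0,0,0,0],[0,0,0,0,0,0],[0,0,0,0,0,0]]'; python3 look.py w4; python3 -c "
from bench import ctrl;print(ctrl.get_obs()['wrist_force'])"
```

```text
time_s: 7.9
eef_pos: [0.473, -0.0484, 0.1298]
eef_rot: [0.0, 1.0, 0.023, 0.0]
wrist_force: [-1.1, 0.6, -0.8]
opening: 0.125
grasp_force: 59.4
[ 0.472965   -0.04840313  0.12978919] [-0.35  0.09  1.95  0.    1.1   1.17] guess px 322 230
crop origin 262 170
[ 0.2209594  -1.03997433 -1.32586733]
```

```bash
python3 -m pendant '[[0,0,-0.04,0,0,0],[0,0,-0.01,0,0,0],[0,0,-0.01,0,0,0],[0,0,-0.01,0,0,0],[0,0,-0.005,0,0,0],[0,0,-0.005,0,0,0],[0,0,0,0,0,0],[0,0,0,0,0,0],[0,0,0,0,0,0],[0,0,0,0,0,0]]'
```

```text
time_s: 9.2
eef_pos: [0.473, -0.0484, 0.1138]
eef_rot: [0.0, 1.0, 0.023, 0.0]
wrist_force: [0.5, 0.2, -0.3]
opening: 0.124
grasp_force: 59.4
```

No resistance 4 mm past the tip height, so it is entering.

```bash
python3 -m pendant '[[0,0,-0.01,0,0,0],[0,0,-0.01,0,0,0],[0,0,-0.01,0,0,0],[0,0,-0.005,0,0,0],[0,0,-0.005,0,0,0],[0,0,0,0,0,0],[0,0,0,0,0,0],[0,0,0,0,0,0],[0,0,0,0,0,0],[0,0,0,0,0,0]]'
```

```text
time_s: 10.45
eef_pos: [0.4729, -0.0484, 0.1057]
eef_rot: [-0.0, 1.0, 0.023, 0.0]
wrist_force: [0.2, 0.7, -1.6]
opening: 0.127
grasp_force: 59.3
```

```bash
python3 -m pendant '[[0,0,-0.0025,0,0,0],[0,0,-0.0025,0,0,0],[0,0,-0.0025,0,0,0],[0,0,-0.0025,0,0,0],[0,0,-0.0025,0,0,0],[0,0,-0.0025,0,0,0],[0,0,0,0,0,0],[0,0,0,0,0,0],[0,0,0,0,0,0],[0,0,0,0,0,0]]'
python3 - <<'E'
from bench import ctrl,camera
import cv2
s=camera("side")["color"][180:250,280:350]; cv2.imwrite("pics/s5.png",cv2.resize(s,(560,560),interpolation=2))
o=ctrl.get_obs();print(o["wrist_force"],o["eef_pos"])
E
```

```text
time_s: 11.7
eef_pos: [0.473, -0.0484, 0.1027]
eef_rot: [0.0, 1.0, 0.023, 0.0]
wrist_force: [0.9, -0.2, 3.3]
opening: 0.118
grasp_force: 59.8
[0.98886402 0.46444699 3.16309465] [ 0.47302162 -0.04839601  0.10275748]
```

View pics/s5.png

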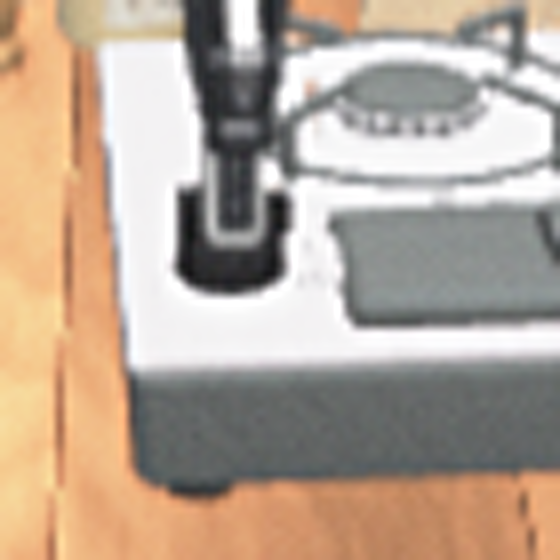

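The knob sits on the shaft and the spring's ~3.5 N is felt, so it is home. Now I press.

```bash
python3 -m pendant '[[0,0,-0.005,0,0,0],[0,0,-0.005,0,0,0],[0,0,-0.005,0,0,0],[0,0,-0.005,0,0,0],[0,0,-0.0025,0,0,0],[0,0,-0.0025,0,0,0],[0,0,0,0,0,0],[0,0,0,0,0,0],[0,0,0,0,0,0],[0,0,0,0,0,0]]'
```

```text
time_s: 13.0
eef_pos: [0.4732, -0.0485, 0.0986]
eef_rot: [0.0, 1.0, 0.023, 0.0]
wrist_force: [-2.8, 1.2, 11.9]
opening: 0.124
grasp_force: 61.3
```

12 N means it is bottomed against the spring. Now I turn anticlockwise.

```bash
python3 -m pendant '[[0,0,0,0,0,0.06],[0,0,0,0,0,0.06],[0,0,0,0,0,0.06],[0,0,0,0,0,0.06],[0,0,0,0,0,0.06],[0,0,0,0,0,0.06],[0,0,0,0,0,0.06],[0,0,0,0,0,0.06],[0,0,0,0,0,0],[0,0,0,0,0,0]]'; python3 -c "
from bench import ctrl;o=ctrl.get_obs();print(o['torque'],o['wrist_force'],o['q'])"
```

```text
time_s: 14.25
eef_pos: [0.4731, -0.048, 0.0985]
eef_rot: [-0.0, 0.921, 0.389, 0.0]
wrist_force: [-2.7, 3.4, 14.0]
opening: 0.122
grasp_force: 61.3
[ 0.54304226  0.55281018 -0.00798077] [-2.74274948  3.37882244 14.00696685] [-3.51878027e-01  1.44550701e-01  1.96563364e+00  6.83378279e-04
  1.03156221e+00  4.18779006e-01]
```

```bash
python3 -m pendant '[[0,0,0,0,0,0.06],[0,0,0,0,0,0.06],[0,0,0,0,0,0.06],[0,0,0,0,0,0.06],[0,0,0,0,0,0.06],[0,0,0,0,0,0.06],[0,0,0,0,0,0.06],[0,0,0,0,0,0.06],[0,0,0,0,0,0.03],[0,0,0,0,0,0]]'
python3 - <<'E'
from bench import ctrl,camera
import cv2
o=ctrl.get_obs();print(o['torque'],o['wrist_force'],o['eef_rot'])
c=camera("wrist")["color"]; cv2.imwrite("pics/w6.png",c[100:340,190:450].repeat(2,0).repeat(2,1))
E
```

```text
time_s: 15.5
eef_pos: [0.4726, -0.0477, 0.0985]
eef_rot: [-0.001, 0.696, 0.718, 0.0]
wrist_force: [-5.1, 3.7, 15.2]
opening: 0.123
grasp_force: 61.6
[ 0.68747062  0.83848509 -0.05581113] [-5.0800654   3.68888026 15.19242742] [-7.26546528e-04  6.96160151e-01  7.17886142e-01  5.68459918e-05]
```

View pics/w6.png

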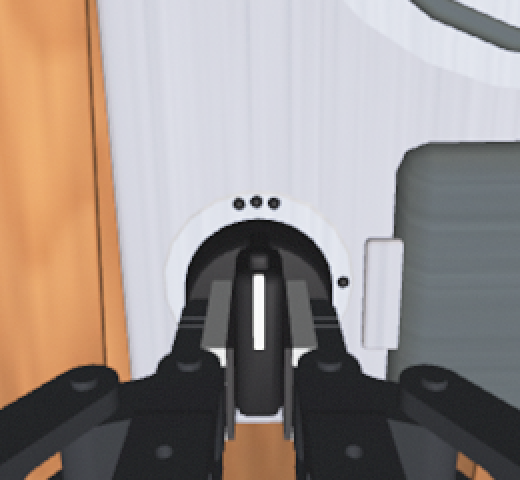

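The pointer lies at the three dots (middle dot (257,202), line at x=258). I add a small turn and press for margin, then hand in.

```bash
python3 -m pendant '[[0,0,-0.0025,0,0,0.02],[0,0,0,0,0,0.02],[0,0,0,0,0,0],[0,0,0,0,0,0],[0,0,0,0,0,0],[0,0,0,0,0,0],[0,0,0,0,0,0],[0,0,0,0,0,0],[0,0,0,0,0,0],[0,0,0,0,0,0]]' && python3 -c "
from bench import ctrl;o=ctrl.get_obs();print(o['torque'],o['wrist_force']);print(ctrl.hand_in())"
```

```text
time_s: 16.8
eef_pos: [0.473, -0.0476, 0.0984]
eef_rot: [-0.0, 0.673, 0.739, 0.0]
wrist_force: [-4.3, 4.5, 17.4]
opening: 0.12
grasp_force: 62.0
[ 0.85962004  0.86339582 -0.00663918] [-4.30050978  4.47978319 17.39596825]
the job is handed in; nothing more can be done
None
```

I handed the job in at about 17 s with the knob fitted on the shaft, pressed down (about 17 N of push) and turned to the three dots, and the gripper still holding it. The hand-in returned no verdict. I saw no contact with the bystanders.

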